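Lift the sketch box's divider flap and pack the teal tube in the lower tier

ROBOT

A 6-joint arm with a two-finger parallel gripper is mounted at the origin on the work surface; the furniture and walls round the work are solid. World frame = base frame: x ahead of the robot, y to its left, z up, the work surface at z = 0. Lengths are in m, angles in rad, forces in N, time in s.
With the tool pointing down it reaches from about 0.25 to 0.725 m from the base axis. Payload 4 kg.
Tool frame: the origin (TCP) lies at the very end of the fingers, on their centre line; the grasp point (between the pads) lies 19 mm behind it; z points along the fingers, y is the line along which they close (so a half turn about z gives the same grasp; the last joint's range is limited). The gripper opens to 85 mm and grips with 20 to 120 N. Pads are 22 mm wide; open, the fingers measure 114 mm over their backs; the gripper's body (76 mm by 85 mm) begins 54 mm behind the grasp point. The pads swing forward as they close: fully open they stand 13 mm farther back than shut.
Start: joints at [1.328, 0.241, 0.005, 1.335, 0, 1.571], TCP at [0.12, 0.485, 0.231] pointing down, gripper open.
Joint ranges: [-2.72, 2.72], [-1.05, 1.87], [-1.09, 1.28], [-1.99, 2.15], [-1.42, 1.44], [-3.14, 3.14]. Speed limits (rad/s): [2.79, 2.79, 3.14, 3.14, 3.14, 3.14].

INTERFACE

Orientations are given as a unit quaternion [x, y, z, w].
In Python, from workcell import telemetry, vision, workorder gives the robot as it stands.
- The arm moves only by the shell command python3 -m inch 'ROWS'. ROWS is JSON, a list of rows, each a list of 3 entries, a list of its own where there are three numbers: the turn, a rotation vector about the tool's x, y, z scaled (see below), then the shift along the tool's x, y, z scaled (see below), then the closure, from -1 (fully open) to 1 (shut). A call has 1 to 10 rows; each row shifts and turns the commanded pose from where the row before left it, along the tool's axes as they then stand; what a row does not reach is not made up. The controller multiplies each number of a shift by 0.3 m and each number of a turn by 360 degrees. A row lasts 1/12 s, in which the tool goes at most 41.7 mm and 7.16 degrees, less where a joint would pass 70% of its speed; a pose out of reach is approached as far as the arm can. A call with a number of a shift or a turn outside -1 to 1 is refused whole. A call with a gripper value outside its range is refused whole. The fingers move at their own pace and stop on an object; the grip force is fixed at half the most. Time passes only in rows, so rows that do not move let the fingers close. It gives the time, the measured TCP pose, the force, the opening and the grip force at its end, in the units of the state.
- telemetry.get_obs(): the state, without advancing time (a new reading comes with each control period).
- vision.camera(name): name is "side" or "top" or "wrist"; returns a dict with "img" (480x640x3 uint8, red, green, blue), "fov_y" (degrees; the focal length in pixels is half the picture's height over the tangent of half this angle, whatever the lens; pixels are square), "cx", "cy" (the principal point, pixels), "pose" (4x4, takes a point from camera to world coordinates). Camera axes: x right, y up, looking along -z (the intrinsics and any distortion apply to the point x, -y, -z); pixel columns grow to the right and rows downward; lengths in m; the calibration is good to about 2 mm. The wrist camera is an equidistant fisheye: a pixel r from the principal point sees the ray r / f radians off the axis. A picture is of the moment at which its call begins. There is no depth.
- workorder.job_done(): hands the job in; it is judged then, once.
The state is a dict: "clock": time; "joint_pos": joint angles; "joint_vel": joint speeds; "tau": joint torques, N m; "eef_pos": TCP position; "tool_rot": TCP orientation; "ft_force": force on the tool from outside, world axes, zero at the start; "ft_torque": the same for the moment, N m; "grip_width": finger opening in m; "grasp_force": force on a finger pad.
Only numpy, scipy, OpenCV 4.12 (cv2) and the standard library are available. Lean on these libraries where they do the work, as an engineer would, in place of code of your own. Each camera call takes 0.05 s, during which the arm holds its last target. There are 200 camera calls.

TASK

Lift the hinged divider flap of the wooden sketch box until it stands upright or leans farther back, then pack the teal green paint tube in the lower tier underneath. Lay the tube flat on the floor of that bay, the same side up as it lies now, running from front to back of the box, and leave the flap standing open.

Things in the scene. Friction and masses are not known exactly. Their poses are not given: they have to be found in the camera images.
- tube_teal: Paint tube with a teal green body and white cap, lying on its back on the table among red, violet and white tubes; 100 mm long (x), 58 wide (y), 38 high, about 75 g. Origin: centre of its underside, z up. Cap (30 mm thick, axis at height 19) at x = -36 to -50; flat tail at +x. Grip it across y by the cap (x = -45) or the full body (x = -22, 47 mm wide at 10 to 14 mm height, 40 at 20).
- sketch_box: Dark wooden two-tier box, fixed; 166 mm (x, front to back) by 224 (y), walls 8 thick, 60 high. Origin: centre of its underside, front at -x, z up. Right (-y): lower tier, a bay 150 (x) by 130 (y) inside, centre x = 0, y = -39, floor at z = 6, covered by the pale flap; its back wall is 46 high. Left (+y): shallow open tray with a cap and a brush, not part of the job.
- flap (a joint): Pale 146x126x6 mm panel over the lower tier, hinged at the back; axis along the box's y at x = 75, z = 49 mm in the box frame. 0 rad: shut (top 52 mm above the table); it swings up and back, pi/2 is upright, stop at 1.85. Upright, its edge is 196 mm above the table: carry over it. Begins shut or up to 0.25 rad ajar. Stiff hinge (0.15 N m): it stays where left; lifting takes about 2 N at the pull.
- flap_pull (a point): Centre of the flap's pull: dark crossbar, 12 mm thick, 30 long along the box's y, on a 10 mm neck, 27 mm above the flap's top face, 17 mm from its free front edge; 130 mm before the hinge axis and 30 above it in the flap's frame. Pinched by its two ends (fingers closing along the box's y) it pivots between the pads, so the gripper can point down all along the arc.

How it is judged:
By the outcome, as a careful person would: the job done as asked, in the order asked, and still so for the second after the job is handed in, with the robot touching nothing.
It also fails if it takes over 51 s, if anything falls off the work surface, if the arm or the gripper's body presses on something with over 40 N, if the wrist force passes 120 N, or if a joint passes its speed limit or range.

## Working session

There is one attempt and no reset: what is moved stays moved. The work goes in short steps, Python scripts to look and compute and a shell command to move; the robot and the scene stay as the last step left them, time stands still between calls to the robot, and variables do not carry over. Pictures are saved under pics/ and viewed, at most 10 in all, crops included, and the job is handed in when it is done.

```bash
mkdir -p pics; ls; python3 - <<'E'
from workcell import telemetry, vision
import cv2,pickle
o=telemetry.get_obs();print({k:o[k] for k in ('clock','eef_pos','tool_rot','grip_width')})
d={}
for n in ('top','side'):
    c=vision.camera(n);d[n]=c
    cv2.imwrite(f'pics/{n}0.png',c['img'][:,:,::-1]);print(n,c['fov_y'],c['cx'],c['cy'],c['pose'].round(3) if hasattr(c['pose'],'round') else c['pose'],[k for k in c])
pickle.dump(d,open('c0.pkl','wb'))
E
```

```text
pics
{'clock': 0.0, 'eef_pos': array([0.12005105, 0.48471701, 0.23038679]), 'tool_rot': array([ 1.21100958e-01,  9.92639622e-01, -1.05679830e-03, -1.49712636e-04]), 'grip_width': 0.0854923255778585}
top 43.21013657236024 313.45532493132015 239.50956596560184 [[-0.012  0.996 -0.088  0.437]
 [-0.999 -0.01   0.032 -0.035]
 [ 0.031  0.089  0.996  1.094]
 [ 0.     0.     0.     1.   ]] ['img', 'fov_y', 'cx', 'cy', 'pose']
side 53.80764688824827 319.4356570546951 239.32678328629905 [[ 0.966  0.137 -0.221  0.349]
 [-0.26   0.566 -0.783 -0.702]
 [ 0.018  0.813  0.582  0.579]
 [ 0.     0.     0.     1.   ]] ['img', 'fov_y', 'cx', 'cy', 'pose']
```

View pics/top0.png

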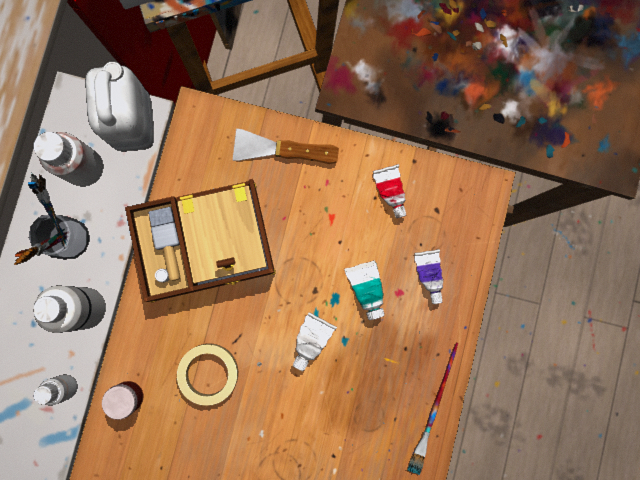

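View pics/side0.png

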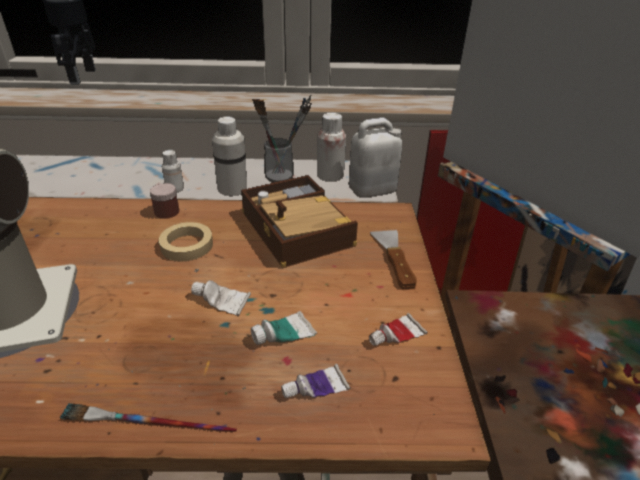

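The top view shows the box at about (125–273, 181–315), with the flap's pull at (226,262). The teal tube has its tail at (363,268) and its cap at (374,315). The side view shows the pull at (281,210) and the teal tube from (256,333) to (312,325). I'll enlarge the box and tube for exact pixels.

```bash
cat > h.py <<'E'
import numpy as np, cv2
def ray(c,u,v):
    f=240/np.tan(np.radians(c['fov_y']/2)); d=np.array([(u-c['cx'])/f,-(v-c['cy'])/f,-1.])
    P=np.array(c['pose']); return P[:3,3],P[:3,:3]@d
def fray(c,u,v):   # wrist fisheye
    f=240/np.tan(np.radians(c['fov_y']/2)); a,b=u-c['cx'],v-c['cy']; r=np.hypot(a,b)+1e-9; t=r/f
    P=np.array(c['pose']); return P[:3,3],P[:3,:3]@np.array([np.sin(t)*a/r,-np.sin(t)*b/r,-np.cos(t)])
def onz(r,z): o,d=r; return o+d*(z-o[2])/d[2]
def tri(r1,r2):
    (o1,a),(o2,b)=r1,r2; s=np.linalg.lstsq(np.c_[a,-b],o2-o1,rcond=None)[0]
    p,q=o1+a*s[0],o2+b*s[1]; return (p+q)/2,np.linalg.norm(p-q)
def proj(c,p):
    P=np.array(c['pose']); q=P[:3,:3].T@(np.asarray(p)-P[:3,3]); f=240/np.tan(np.radians(c['fov_y']/2))
    return np.array([c['cx']-f*q[0]/q[2],c['cy']+f*q[1]/q[2]])
E
python3 - <<'E'
import pickle,cv2,numpy as np
from h import *
d=pickle.load(open('c0.pkl','rb'));t=d['top']['img'];s=d['side']['img']
def cr(i,x,y,w,h,k):
    o=cv2.resize(i[y:y+h,x:x+w],None,fx=k,fy=k,interpolation=cv2.INTER_CUBIC)
    for u in range((x+19)//20*20,x+w,20):
        cv2.putText(o,str(u),((u-x)*k,10),0,.35,(255,0,0)); cv2.line(o,((u-x)*k,12),((u-x)*k,18),(255,0,0))
    for v in range((y+19)//20*20,y+h,20): cv2.putText(o,str(v)+'-',(0,(v-y)*k+4),0,.35,(255,0,0))
    return o
a=cr(t,115,170,170,150,2); 
a=cr(t,115,172,170,150,2); b=cr(s,235,170,130,100,3)
out=np.zeros((600,800,3),np.uint8)
a=cr(t,120,175,160,145,2)
A=cr(t,120,175,160,145,2)
out[:290,:320]=0
A=cv2.resize(A,None,fx=1,fy=1)
out[:300,:400]=cr(t,340,255,50,75,4)[:300,:400] if False else 0
big=cr(t,120,176,160,144,3); out[:432,:480]=big
tb=cr(t,340,256,50,70,6); out[:420,490:790]=tb
sd=cr(s,240,314,80,40,4); out[436:596,480:800]=sd
sp=cr(s,262,195,110,40,4); out[436:596,0:440]=sp
cv2.imwrite('pics/crop.png',out[:,:,::-1])
# teal mask
for n in d:
    hsv=cv2.cvtColor(d[n]['img'],cv2.COLOR_RGB2HSV); m=cv2.inRange(hsv,(75,100,40),(95,255,255))
    k,l,st,ce=cv2.connectedComponentsWithStats(m); i=1+np.argmax(st[1:,4]); print(n,st[i],ce[i])
E
```

```text
top [352 278  31  28 580] [368.49137931 291.24827586]
side [271 319  27  21 363] [284.09641873 329.98898072]
```

View pics/crop.png

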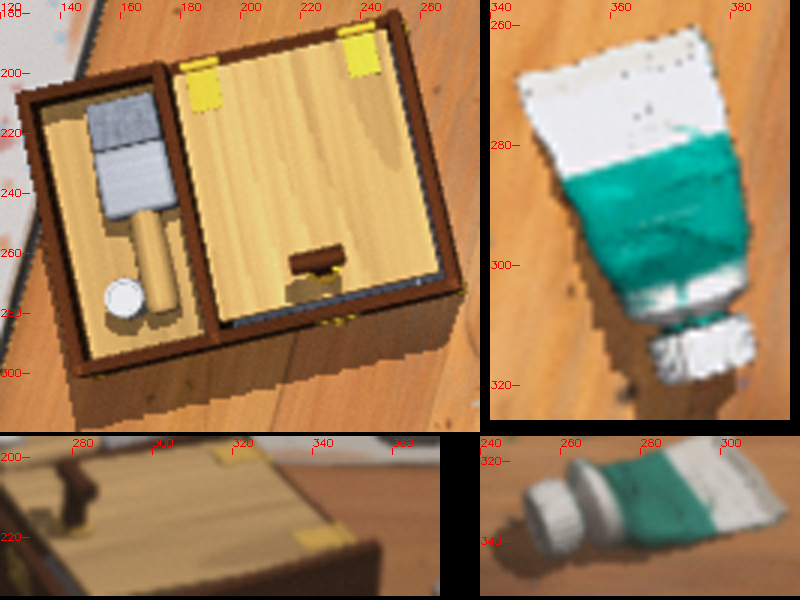

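```bash
python3 - <<'E'
import pickle
from h import *
d=pickle.load(open('c0.pkl','rb'));T,S=d['top'],d['side']
c=[(125.5,208.3),(252.5,179.5),(274.7,271),(147.3,300.7)]
P=np.array([onz(ray(T,*p),.06) for p in c]);print(P.round(4))
print('sides',[np.linalg.norm(P[i]-P[i-1]).round(4) for i in range(4)])
ctr=P.mean(0); ex=(P[0]+P[1]-P[2]-P[3])[:2]; ey=(P[0]+P[3]-P[1]-P[2])[:2]
yx=np.arctan2(ex[1],ex[0]);yy=np.arctan2(ey[1],ey[0])-np.pi/2
print('box',ctr[:2],'yaw',yx,yy)
pl,e=tri(ray(T,225.5,262),ray(S,281.5,205.5));y=(166*yx+224*yy)/390
q=np.array([[np.cos(y),np.sin(y)],[-np.sin(y),np.cos(y)]])@(pl[:2]-ctr[:2]);print('pull',pl,e,'boxframe',q)
for a in (0,.1,.2,.25):
    x=.075-.13*np.cos(a)+0 - 0 ; 
    # rel to hinge: (-.13,.03) rotated up/back
    px=.075-.13*np.cos(a)+.03*np.sin(a); pz=.049+.13*np.sin(a)+.03*np.cos(a); print(a,px,pz)
# tube
tl=[onz(ray(T,344.3,268.8),.006),onz(ray(T,374.5,260.7),.006)];print('tail',tl,np.linalg.norm(tl[0]-tl[1]))
m=(tl[0]+tl[1])/2; cap=onz(ray(T,375.5,313.8),.025); v=(m-cap)[:2];print(cap,'len',np.linalg.norm(v),'yaw',np.arctan2(v[1],v[0]), 'tailyaw',np.arctan2(*(tl[0]-tl[1])[[1,0]])-np.pi/2)
u=v/np.linalg.norm(v);print('origin', m[:2]-.05*u, cap[:2]+.043*u)
hc,e=tri(ray(T,375.5,313.8),ray(S,258,332.5));print(hc,e)
from workcell import telemetry
E
```

```text
[[ 0.5853  0.2514  0.06  ]
 [ 0.6336  0.0354  0.06  ]
 [ 0.4757 -0.0018  0.06  ]
 [ 0.4281  0.2127  0.06  ]]
sides [np.float64(0.1619), np.float64(0.2214), np.float64(0.1623), np.float64(0.2197)]
box [0.53069411 0.12443918] yaw 0.23600113802648964 0.2189790449877813
pull [0.49062226 0.07775533 0.09359958] 0.00101716106402642 boxframe [-0.04952199 -0.03650625]
0 -0.05500000000000001 0.079
0.1 -0.051355538986738516 0.09182846912242844
0.2 -0.04644857519550959 0.10422901033859522
0.25 -0.04353649604474814 0.11022988735440732
tail [array([ 0.48021473, -0.12494466,  0.006     ]), array([ 0.49419453, -0.17973735,  0.006     ])] 0.05654798126695676
[ 0.39979775 -0.1769725   0.025     ] len 0.09081119240813927 yaw 0.2746795773536261 tailyaw 0.24981022841494172
origin [ 0.43907902 -0.16590293] [ 0.44118577 -0.16530924]
[ 0.40011638 -0.17708054  0.02447749] 0.0006780449862787887
```

Everything agrees with the given sizes. The box is at about (0.531, 0.125) with yaw 0.226. The pull is at (0.491, 0.078, 0.094), which puts the flap at about 0.11 rad. The tube is at (0.440, -0.1655) with yaw 0.26. Moving above the pull.

```bash
python3 -m inch '[[[0,0,-0.0187],[0,0,0],-1],[[0,0,-0.0187],[0,0,0],-1],[[0,0,-0.0187],[0,0,0],-1],[[0,0,-0.0187],[0,0,0],-1],[[0,0,0],[-0.0563,-0.1,0],-1],[[0,0,0],[-0.0563,-0.1,0],-1],[[0,0,0],[-0.0563,-0.1,0],-1],[[0,0,0],[-0.0563,-0.1,0],-1],[[0,0,0],[-0.0563,-0.1,0],-1],[[0,0,0],[-0.0563,-0.1,0],-1]]'
python3 -m inch '[[[0,0,0],[-0.0563,-0.1,0],-1],[[0,0,0],[-0.0563,-0.1,0],-1],[[0,0,0],[-0.0563,-0.1,0],-1],[[0,0,0],[-0.0563,-0.1,0],-1],[[0,0,0],[-0.0563,-0.1,0],-1],[[0,0,0],[-0.0563,-0.1,0],-1],[[0,0,0],[-0.0563,-0.1,0],-1],[[0,0,0],[-0.0563,-0.1,0],-1],[[0,0,0],[-0.0563,-0.1,0],-1],[[0,0,0],[-0.0563,-0.1,0],-1]]'
python3 - <<'E'
from workcell import telemetry,vision
import cv2,pickle
o=telemetry.get_obs();print(o['joint_pos'].round(3),o['tool_rot'].round(4))
c=vision.camera('wrist');pickle.dump(c,open('c1.pkl','wb'));cv2.imwrite('pics/w1.png',c['img'][:,:,::-1])
E
```

```text
clock: 0.93
eef_pos: [0.26, 0.3312, 0.231]
tool_rot: [-0.114, 0.994, -0.0, -0.0]
ft_force: [0.5, -0.6, -0.6]
grip_width: 0.0851
grasp_force: 0.0
clock: 1.77
eef_pos: [0.4922, 0.0769, 0.2309]
tool_rot: [-0.113, 0.994, 0.0, -0.0]
ft_force: [0.0, 0.3, 0.1]
grip_width: 0.0853
grasp_force: 0.0
[ 0.155  0.238  0.     1.334  0.    -0.072] [-1.132e-01  9.936e-01  0.000e+00 -4.000e-04]
```

View pics/w1.png

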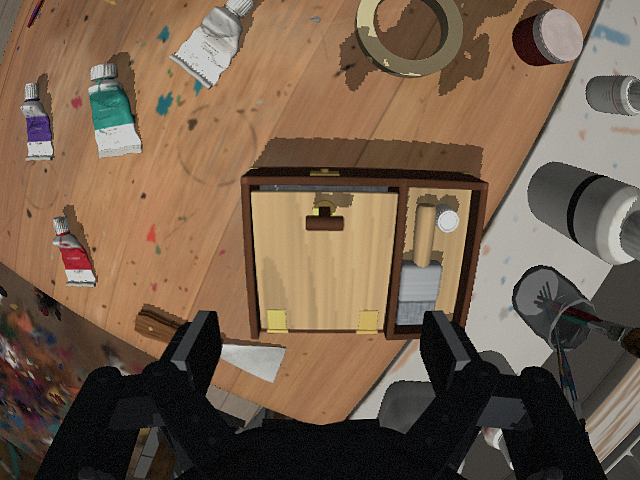

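The wrist view shows the pull's bar centred at (324,223). The box is aligned with the picture, and the teal tube runs from its cap at (102,71) to its tail at (121,154). Checking the pull and tube positions from this view.

```bash
python3 - <<'E'
import pickle
from h import *
c=pickle.load(open('c1.pkl','rb'));S=pickle.load(open('c0.pkl','rb'))
print(onz(fray(c,324,223),.0995), tri(fray(c,324,223),ray(S['side'],281.5,205.5)))
for p in [(306,222),(343,222)]: print(onz(fray(c,*p),.0995))
C=np.array([onz(fray(c,*p),.06) for p in [(244,172),(487,184)]]);print(C, np.linalg.norm(C[0]-C[1]),np.arctan2(*(C[1]-C[0])[[1,0]])-np.pi/2)
print('cap',onz(fray(c,102,71),.028),'tail',onz(fray(c,101,157),.006),onz(fray(c,142,151),.006))
E
```

```text
[0.48750617 0.07993874 0.0995    ] (array([0.49075422, 0.08057342, 0.09155847]), np.float64(0.0018650924244870244))
[0.48982675 0.06632755 0.0995    ]
[0.48343144 0.09394204 0.0995    ]
[[0.46955855 0.00576539 0.06      ]
 [0.42807434 0.21933856 0.06      ]] 0.21756478856902725 0.19184989710582778
cap [ 0.39889854 -0.17077191  0.028     ] tail [ 0.49314311 -0.17117209  0.006     ] [ 0.47858113 -0.11879177  0.006     ]
```

```bash
python3 -m inch '[[[0,0,0],[0.005,0.007,0.105],-1],[[0,0,0],[0,0,0.105],-1],[[0,0,0],[0,0,0.105],-1],[[0,0,0],[0,0,0.105],-1],[[0,0,0],[0,0,0.08],-0.2],[[0,0,0],[0,0,0.025],0],[[0,0,0],[0,0,0],0.2]]'
python3 -m inch '[[[0,0,0],[0,0,0],0.4],[[0,0,0],[0,0,0],1],[[0,0,0],[0,0,0],1],[[0,0,0],[0,0,0],1],[[0,0,0],[0,0,0],1],[[0,0,0],[0,0,0],1]]'
```

```text
clock: 2.4
eef_pos: [0.4873, 0.08, 0.0715]
tool_rot: [-0.113, 0.994, -0.0, -0.003]
ft_force: [-0.5, -0.9, 0.1]
grip_width: 0.0515
grasp_force: 0.0
clock: 2.9
eef_pos: [0.4907, 0.0799, 0.0748]
tool_rot: [-0.113, 0.994, -0.0, 0.001]
ft_force: [0.6, -3.5, 1.0]
grip_width: 0.028
grasp_force: 59.2
```

```bash
python3 -c "
import numpy as np
p=.337+np.linspace(0,1.66,19);x=-.1334*np.cos(p);z=.1334*np.sin(p)
for a,b in zip(-np.diff(x)/.3,-np.diff(z)/.3):print('[[0,0,0],[%.4f,0,%.4f],1],'%(a,b),end='')"
```

```text
[[0,0,0],[-0.0153,0,-0.0380],1],[[0,0,0],[-0.0188,0,-0.0364],1],[[0,0,0],[-0.0220,0,-0.0346],1],[[0,0,0],[-0.0251,0,-0.0324],1],[[0,0,0],[-0.0280,0,-0.0299],1],[[0,0,0],[-0.0306,0,-0.0272],1],[[0,0,0],[-0.0330,0,-0.0243],1],[[0,0,0],[-0.0351,0,-0.0212],1],[[0,0,0],[-0.0369,0,-0.0178],1],[[0,0,0],[-0.0384,0,-0.0144],1],[[0,0,0],[-0.0396,0,-0.0108],1],[[0,0,0],[-0.0404,0,-0.0071],1],[[0,0,0],[-0.0409,0,-0.0033],1],[[0,0,0],[-0.0410,0,0.0005],1],[[0,0,0],[-0.0408,0,0.0042],1],[[0,0,0],[-0.0402,0,0.0080],1],[[0,0,0],[-0.0393,0,0.0116],1],[[0,0,0],[-0.0381,0,0.0152],1],
```

```bash
python3 -m inch '[[[0,0,0],[-0.0153,0,-0.038],1],[[0,0,0],[-0.0188,0,-0.0364],1],[[0,0,0],[-0.022,0,-0.0346],1],[[0,0,0],[-0.0251,0,-0.0324],1],[[0,0,0],[-0.028,0,-0.03],1],[[0,0,0],[-0.0306,0,-0.0272],1]]'
python3 -m inch '[[[0,0,0],[-0.033,0,-0.0243],1],[[0,0,0],[-0.0351,0,-0.0212],1],[[0,0,0],[-0.037,0,-0.0178],1],[[0,0,0],[-0.0384,0,-0.0144],1],[[0,0,0],[-0.0396,0,-0.0108],1],[[0,0,0],[-0.0404,0,-0.0071],1]]'
```

```text
clock: 3.4
eef_pos: [0.5291, 0.0884, 0.1325]
tool_rot: [-0.113, 0.994, -0.001, -0.002]
ft_force: [0.6, -5.2, -6.4]
grip_width: 0.0281
grasp_force: 59.5
clock: 3.9
eef_pos: [0.5945, 0.1027, 0.1621]
tool_rot: [-0.113, 0.994, -0.002, -0.002]
ft_force: [-2.1, -6.9, -1.5]
grip_width: 0.0278
grasp_force: 59.3
```

Forces are small, so I'll continue the arc.

```bash
python3 -m inch '[[[0,0,0],[-0.041,0,-0.0033],1],[[0,0,0],[-0.041,0,0.0005],1],[[0,0,0],[-0.0408,0,0.0042],1],[[0,0,0],[-0.04,0,0.008],1],[[0,0,0],[-0.0393,0,0.0116],1],[[0,0,0],[-0.038,0,0.0152],1],[[0,0,0],[0,0,0],1]]'
python3 - <<'E'
from workcell import telemetry,vision
import cv2
for n in ('side',):
    c=vision.camera(n);cv2.imwrite('pics/s2.png',c['img'][100:340,160:480,::-1].repeat(2,0).repeat(2,1))
E
```

```text
clock: 4.48
eef_pos: [0.6693, 0.1191, 0.1524]
tool_rot: [-0.112, 0.994, -0.002, 0.003]
ft_force: [2.9, -6.8, 5.2]
grip_width: 0.028
grasp_force: 58.9
```

View pics/s2.png

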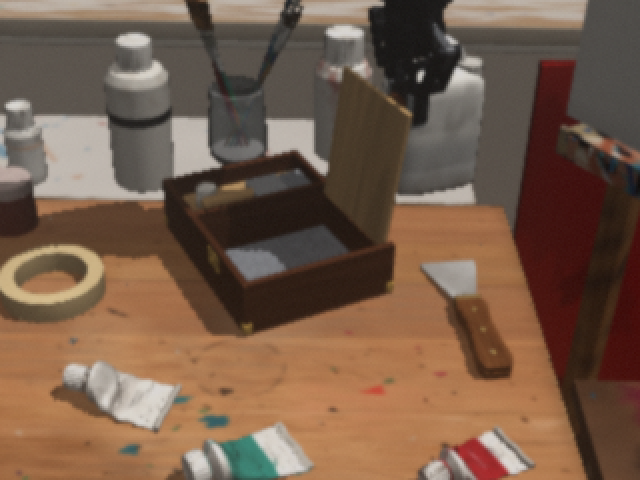

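The flap now stands leaning slightly back, with its edge at (345–410, 70–115), and the bay beneath it is empty. Releasing, rising and moving over the tube.

```bash
python3 -m inch '[[[0,0,0],[0,0,0],0],[[0,0,0],[0,0,0],-0.5],[[0,0,0],[0,0,0],-1],[[0,0,0],[0,0,0],-1],[[0,0,0],[0,0,-0.1],-1],[[0,0,0],[0,0,-0.1],-1],[[0,0,0],[0,0,-0.1],-1],[[0,0,0],[0,0,-0.1],-1],[[0,0,0],[0,0,-0.06],-1]]'
python3 -m inch '[[[0,0,0],[0.0922,-0.0632,0],-1],[[0,0,0],[0.0922,-0.0632,0],-1],[[0,0,0],[0.0922,-0.0632,0],-1],[[0,0,0],[0.0922,-0.0632,0],-1],[[0,0,0],[0.0922,-0.0632,0],-1],[[0,0,0],[0.0922,-0.0632,0],-1]]'
python3 -m inch '[[[0,0,0],[0.0922,-0.0632,0.05],-1],[[0,0,0],[0.0922,-0.0632,0.05],-1],[[0,0,0],[0.0922,-0.0632,0.05],-1],[[0,0,0],[0.0922,-0.0632,0.05],-1],[[0,0,0],[0.0922,-0.0632,0.05],-1],[[0,0,0],[0.0922,-0.0632,0.05],-1],[[0,0,-0.005],[0,0,0.1],-1],[[0,0,0],[0,0,0],-1]]'
python3 - <<'E'
from workcell import telemetry,vision
import cv2,pickle
from h import *
print(telemetry.get_obs()['joint_pos'].round(3))
c=vision.camera('wrist');pickle.dump(c,open('c3.pkl','wb'));cv2.imwrite('pics/w3.png',c['img'][:,:,::-1])
E
```

```text
clock: 5.28
eef_pos: [0.6664, 0.1218, 0.2933]
tool_rot: [-0.114, 0.994, 0.0, 0.002]
ft_force: [0.1, 0.4, 0.3]
grip_width: 0.0854
grasp_force: 0.0
clock: 5.78
eef_pos: [0.5285, -0.0276, 0.2891]
tool_rot: [-0.114, 0.993, 0.0, 0.0]
ft_force: [0.3, -1.0, -0.2]
grip_width: 0.0859
grasp_force: 0.0
clock: 6.45
eef_pos: [0.3895, -0.1747, 0.1651]
tool_rot: [-0.128, 0.992, 0.002, -0.003]
ft_force: [-1.3, 1.3, -1.3]
grip_width: 0.0854
grasp_force: 0.0
[-4.220e-01  1.470e-01 -2.900e-01  1.142e+00  1.000e-03 -6.780e-01]
```

View pics/w3.png

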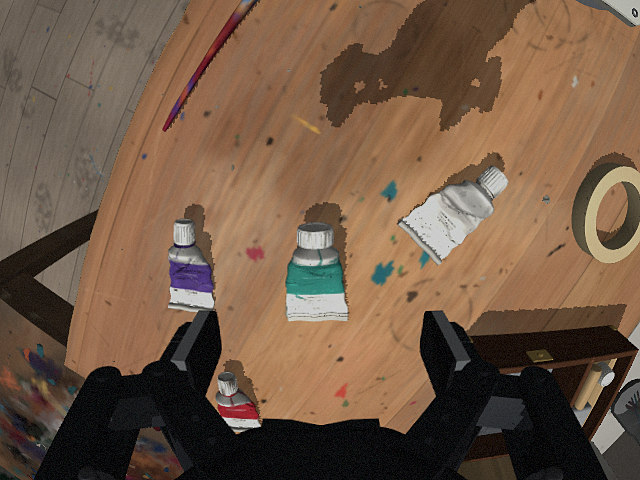

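The wrist view shows the teal tube upright, with the cap centred at (315,236) and the tail edge running from (288,320) to (348,320). The neighbouring tubes are well clear. Computing the grasp correction.

```bash
python3 - <<'E'
import pickle
from h import *
from workcell import telemetry
c=pickle.load(open('c3.pkl','rb'))
cap=onz(fray(c,315.5,236),.026);a=onz(fray(c,288,321),.005);b=onz(fray(c,348,320),.005);m=(a+b)/2
print(cap,m,'w',np.linalg.norm(a-b),'len',np.linalg.norm((m-cap)[:2]),'yaw',np.arctan2(*(m-cap)[[1,0]]))
print('capw',np.linalg.norm(onz(fray(c,298,237),.019)-onz(fray(c,333,237),.019)))
o=telemetry.get_obs();p=o['eef_pos'];print(p)
q=o['tool_rot'];from scipy.spatial.transform import Rotation as R
M=R.from_quat(q).as_matrix();u=(m-cap);u[2]=0;u/=np.linalg.norm(u)
g=m-.096*u; g2=cap-.003*u
print(g,g2,'tool shift/.3 per target',(M.T@(np.r_[g[:2],.0205-.019]-p)/.3).round(4),(M.T@(np.r_[g2[:2],.0015]-p)/.3).round(4),'toolx yaw',np.arctan2(M[1,0],M[0,0])-np.pi)
E
```

```text
[ 0.39817627 -0.17432882  0.026     ] [ 0.48578122 -0.14951959  0.005     ] w 0.056776263539465 len 0.09105011877760026 yaw 0.27596830480293755
capw 0.028625626730961345
[ 0.39137304 -0.17457641  0.16740489]
[ 0.39341369 -0.17567755  0.005     ] [ 0.39528979 -0.17514625  0.026     ] tool shift/.3 per target [-0.0079 -0.0076  0.553 ] [-0.0143 -0.0075  0.5529] toolx yaw -6.026489389718201
```

```bash
python3 -m inch '[[[0,0,-0.003],[-0.012,-0.009,0.1],-1],[[0,0,0],[0,0,0.12],-1],[[0,0,0],[0,0,0.12],-0.6],[[0,0,0],[0,0,0.1],-0.5],[[0,0,0],[0,0,0.07],-0.4],[[0,0,0],[0,0,0.03],-0.3],[[0,0,0],[0,0,0],-0.2],[[0,0,0],[0,0,0],-0.2]]'
```

```text
clock: 7.17
eef_pos: [0.3997, -0.177, 0.0082]
tool_rot: [-0.139, 0.99, -0.0, 0.001]
ft_force: [0.5, -0.7, 0.5]
grip_width: 0.0513
grasp_force: 0.0
```

```bash
python3 -m inch '[[[0,0,0],[0.012,0.001,0.01],-0.2],[[0,0,0],[0,0,0.008],-0.2],[[0,0,0],[0,0,0],-0.2],[[0,0,0],[0,0,0],-0.1]]'
python3 -m inch '[[[0,0,0],[0,0,0],0.1],[[0,0,0],[0,0,0],0.3],[[0,0,0],[0,0,0],1],[[0,0,0],[0,0,0],1],[[0,0,0],[0,0,0],1],[[0,0,0],[0,0,0],1],[[0,0,0],[0,0,0],1]]'
```

```text
clock: 7.5
eef_pos: [0.395, -0.1781, 0.0025]
tool_rot: [-0.138, 0.99, -0.0, 0.001]
ft_force: [-0.2, -0.6, -0.3]
grip_width: 0.0468
grasp_force: 0.0
clock: 8.08
eef_pos: [0.3945, -0.178, 0.0019]
tool_rot: [-0.138, 0.99, -0.0, -0.0]
ft_force: [-1.2, -0.1, 3.2]
grip_width: 0.0287
grasp_force: 59.0
```

```bash
python3 -m inch '[[[0,0,0],[0,0,-0.02],1],[[0,0,0],[0,0,-0.06],1],[[0,0,0],[0,0,-0.1],1],[[0,0,0],[0,0,-0.1],1],[[0,0,0.0081],[0,0,-0.1],1],[[0,0,0],[0,0,-0.06],1],[[0,0,0],[0,0,0],1]]'
python3 -m inch '[[[0,0,0],[-0.03,0.0423,0],1],[[0,0,0],[-0.0591,0.0846,0],1],[[0,0,0],[-0.0591,0.0846,0],1],[[0,0,0],[-0.0591,0.0846,0],1],[[0,0,0],[-0.0591,0.0846,0],1],[[0,0,0],[-0.0591,0.0846,0],1],[[0,0,0],[-0.0591,0.0846,0],1],[[0,0,0],[-0.0591,0.0846,0],1],[[0,0,0],[-0.0591,0.0846,0],1],[[0,0,0],[-0.03,0.0423,0],1]]'
python3 -m inch '[[[0,0,0],[0,0,0],1],[[0,0,0],[0,0,0],1]]'
python3 - <<'E'
from workcell import vision
import cv2,pickle,numpy as np
t=vision.camera('top');s=vision.camera('side');w=vision.camera('wrist');pickle.dump([t,s,w],open('c4.pkl','wb'))
a=w['img'][100:480,100:540];b=s['img'][120:320,200:380];c=t['img'][150:320,110:290]
o=np.zeros((600,800,3),np.uint8);o[:380,:440]=a;o[:400,440:800]=cv2.resize(b,(360,400));o[400:570,:180]=c
cv2.imwrite('pics/c4.png',o[:,:,::-1])
E
```

```text
clock: 8.67
eef_pos: [0.3974, -0.1789, 0.1381]
tool_rot: [-0.113, 0.994, -0.002, 0.004]
ft_force: [-0.4, -1.4, -0.0]
grip_width: 0.0288
grasp_force: 59.3
clock: 9.5
eef_pos: [0.4993, 0.0839, 0.1326]
tool_rot: [-0.115, 0.993, 0.001, -0.0]
ft_force: [0.2, -0.8, -0.8]
grip_width: 0.0286
grasp_force: 59.4
clock: 9.67
eef_pos: [0.4981, 0.0813, 0.1325]
tool_rot: [-0.114, 0.993, -0.0, -0.001]
ft_force: [-0.5, 0.2, -1.4]
grip_width: 0.0286
grasp_force: 59.4
```

View pics/c4.png

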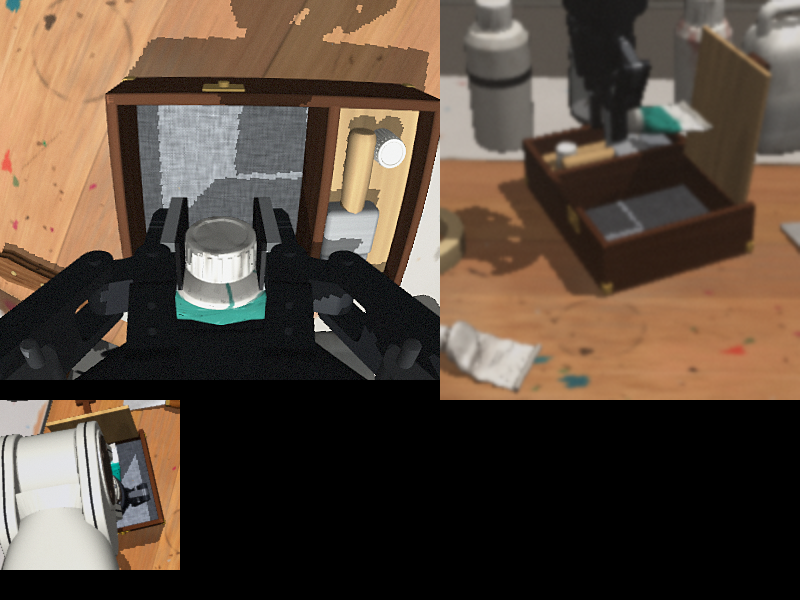

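The tube is held level at (440–710, 100–135) in the side crop. In the wrist crop it is centred between the bay's walls, and the flap is standing. Lowering it.

```bash
python3 -m inch '[[[0,0,0],[0,0,0.05],1],[[0,0,0],[0,0,0.08],1],[[0,0,0],[0,0,0.08],1],[[0,0,0],[0,0,0.08],1],[[0,0,0],[0,0,0.06],1],[[0,0,0],[0,0,0.035],1],[[0,0,0],[0,0,0.015],1],[[0,0,0],[0,0,0],1],[[0,0,0],[0,0,0],1]]'
python3 -m inch '[[[0,0,0],[0,0,0.006],1],[[0,0,0],[0,0,0.004],1],[[0,0,0],[0,0,0],1],[[0,0,0],[0,0,0],1]]'
```

```text
clock: 10.57
eef_pos: [0.4992, 0.0801, 0.0142]
tool_rot: [-0.112, 0.994, -0.0, 0.0]
ft_force: [0.7, 0.6, -0.5]
grip_width: 0.0286
grasp_force: 59.4
clock: 10.9
eef_pos: [0.4993, 0.0808, 0.0113]
tool_rot: [-0.113, 0.994, 0.0, 0.0]
ft_force: [0.7, -0.2, -1.6]
grip_width: 0.0292
grasp_force: 59.4
```

```bash
python3 -m inch '[[[0,0,0],[0,0,0.005],1],[[0,0,0],[0,0,0.004],1],[[0,0,0],[0,0,0],1],[[0,0,0],[0,0,0],1]]'
```

```text
clock: 11.23
eef_pos: [0.4991, 0.0807, 0.0083]
tool_rot: [-0.113, 0.994, -0.0, 0.0]
ft_force: [-0.3, -0.1, 1.0]
grip_width: 0.0286
grasp_force: 59.6
```

```bash
python3 -m inch '[[[0,0,0],[0,0,0.001],0.2],[[0,0,0],[0,0,0],0],[[0,0,0],[0,0,0],-0.2],[[0,0,0],[0,0,0],-0.4],[[0,0,0],[0,0,0],-0.5],[[0,0,0],[0,0,-0.02],-0.5],[[0,0,0],[0,0,-0.06],-0.5],[[0,0,0],[0,0,-0.12],-0.5],[[0,0,0],[0,0,-0.12],-0.5],[[0,0,0],[0,0,-0.12],-0.5]]'
python3 -m inch '[[[0,0,0],[0.04,0,-0.1],-0.5],[[0,0,0],[0.12,0,-0.1],-0.5],[[0,0,0],[0.12,0,0],-0.5],[[0,0,0],[0.12,0,0],-0.5],[[0,0,0],[0.04,0,0],-0.5],[[0,0,0],[0,0,0],-0.5],[[0,0,0],[0,0,0],-0.5]]'
python3 - <<'E'
from workcell import vision
import cv2,pickle,numpy as np
t=vision.camera('top');s=vision.camera('side')
o=np.zeros((400,800,3),np.uint8)
o[:,:400]=cv2.resize(t['img'][150:320,110:290],(400,400));o[:,400:]=cv2.resize(s['img'][120:300,210:390],(400,400))
cv2.imwrite('pics/c5.png',o[:,:,::-1])
E
```

```text
clock: 12.07
eef_pos: [0.4983, 0.0806, 0.1414]
tool_rot: [-0.113, 0.994, -0.0, -0.001]
ft_force: [1.6, -0.4, 0.1]
grip_width: 0.064
grasp_force: 0.0
clock: 12.65
eef_pos: [0.3746, 0.052, 0.1972]
tool_rot: [-0.113, 0.994, 0.0, 0.001]
ft_force: [-0.3, 0.1, 0.2]
grip_width: 0.0642
grasp_force: 0.0
```

View pics/c5.png

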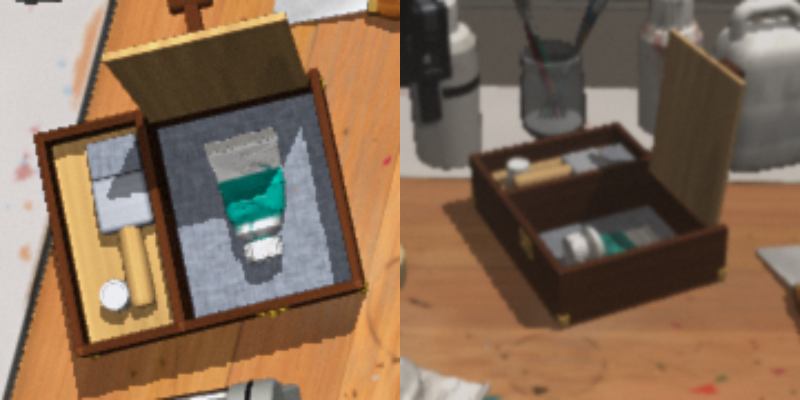

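The tube lies flat in the middle of the bay, running front to back (cap at (262,248), tail at (240,140) in the left crop). The flap stands leaning back, and the gripper is clear. Handing in.

```bash
python3 -c "
from workcell import workorder
print(workorder.job_done())"
```

```text
the job is handed in; nothing more can be done
None
```

The job is handed in at about 13 s of the 51 s allowed: the flap stands open, leaning slightly back, and the teal tube lies flat in the lower bay, front to back and same side up; the hand-in returned no verdict.

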